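# Refit the keyed wheel on the toy lorry

## Robot

A 7-joint arm with a two-finger parallel gripper is mounted at the origin on the work surface. World frame = base frame: x ahead of the robot, y to its left, z up, the work surface at z = 0. Lengths are in mm, angles in rad, forces in N, time in s.
With the tool pointing down it reaches from about 400 to 900 mm from the base axis. Payload 5.6 kg.
Tool frame: the origin (TCP) lies midway between the tips of the shut fingers; the grasp point (between the pads) lies 19 mm behind it; z points along the fingers, y is the line along which they close (so a half turn about z gives the same grasp; the last joint's range is limited). The gripper opens to 92 mm and grips with 3 to 60 N. Pads are 20 mm wide; open, the fingers measure 128 mm over their backs; the gripper's body (75 mm by 189 mm) begins 69 mm behind the grasp point.
Start: joints at [-1.19, 0.468, -0.012, 1.603, 0.006, 1.071, -0.056], TCP at [267.338, 592.486, 214.592] pointing down, gripper open.
Joint ranges: [-2.53, 2.53], [-0.31, 2.02], [-1.57, 1.55], [0.28, 2.44], [-1.29, 4.43], [0.15, 1.84], [-2.92, 2.92]. Speed limits (rad/s): [2.57, 2.57, 3.14, 3.14, 3.14, 3.14, 3.14].

## Interface

Orientations are given as a 3x3 rotation matrix whose columns are the frame's x, y, z axes.
In Python, from workcell import env, imaging gives the robot as it stands.
- The arm moves only by the tool servo_tool, never from a script. Its argument "increments" is one flat list of numbers, 5 for each row, row after row: the closure, from 0 (fully open) to 1 (shut), then the shift along the world's x, y, z in m, then the turn about the world's z in rad. A call has 1 to 5 rows; each row shifts and turns the commanded pose from where the row before left it; what a row does not reach is not made up. A row lasts 1/10 s, in which the tool goes at most 50 mm and 8.59 degrees, less where a joint would pass 70% of its speed; a pose out of reach is approached as far as the arm can. A call with a gripper value outside its range is refused whole. The fingers move at their own pace and stop on an object; "squeeze" is the grip in N (left out, the last holds). Time passes only in rows, so rows that do not move let the fingers close. It gives the time, the measured TCP pose, the force, the opening and the grip force at its end, in the units of the state.
- env.observe(): the state, without advancing time (a new reading comes with each control period).
- imaging.read_camera(name): name is "side" or "top"; returns the picture (480x640x3 uint8, red, green, blue); there is no depth.
- imaging.camera_params(name): a dict with "fovy" (degrees; the focal length in pixels is half the picture's height over the tangent of half this angle, whatever the lens; pixels are square), "cx", "cy" (the principal point, pixels), "dist_coeffs" ([k1, k2, p1, p2, k3] as OpenCV has them; the pictures are not rectified), "pose" (4x4, takes a point from camera to world coordinates). Camera axes: x right, y down, z forward; pixel columns grow to the right and rows downward; lengths in mm; the calibration is good to about 2 mm. A picture is of the moment at which its call begins. camera_params takes no time and is no camera call.
- env.close_job(): hands the job in; it is judged then, once.
The state is a dict: "clock": time; "qpos": joint angles; "qd": joint speeds; "tau": joint torques, N m; "tool_pos": TCP position; "orientation": TCP orientation; "contact_force": force on the tool from outside, world axes, zero at the start; "torque": the same for the moment, N m; "finger_gap": opening from 0.0 (shut) to 1.0 (fully open); "finger_force": force on a finger pad.
Only numpy, scipy, OpenCV 4.12 (cv2) and the standard library are available. Lean on these libraries where they do the work, as an engineer would, in place of code of your own. Each camera call takes 0.05 s, during which the arm holds its last target. There are 200 camera calls.

## Task

The white toy lorry lies on its side in a cradle with one wheel off. Put the loose wheel on the bare axle, turn it under light pressure until its inner tab drops into the axle's keyway, and leave it fully home against the collar. Be gentle, never force the wheel down while the tab is off the keyway, and leave the other toys where they are.

Things in the scene. Friction and masses are not known exactly. Their poses are not given: they have to be found in the camera images.
- wheel: loose lorry wheel, black tyre, red hub: 60 mm outside diameter, 28 mm thick, about 150 g, flat on the table, right face up. Origin: centre of its underside; z up along its axis. Through bore 32 mm in diameter with one yellow tab in it, along the wheel's +x; a yellow stripe on the upper face marks the tab's direction. The tyre is round and can be gripped across at any yaw
- wheel_tab (a point): inner end of the tab in the wheel's bore, 6.5 mm from the axis along the wheel's +x, at the tab's lower edge (5 mm above the wheel's underside; the tab goes on up to 24 mm). The tab is 7 mm wide. Axes as the wheel's
- lorry: white toy lorry on its side in a plywood cradle, fixed. Origin: centre of the cradle's underside (270 x 170 mm); +x to the cab end, +y to the roof, z up. Its upper flank is flat, 125 mm above the table. The fitted front wheel on it (56 mm diameter, top 144 mm above the table) is at x 75, y -45 mm; the bare rear axle at x -65, y -45 mm
- axle_seat (a point): centre of the collar (43 mm diameter, 6 mm above the flank) at the foot of the bare axle, which stands straight up from it; the wheel's underside ends flat at this height. Axes as the lorry's. The lowest 14 mm of the axle are a thick land, 30 mm in diameter (its top 3 mm taper to 27 mm), with one keyway in its side, 8.6 mm wide, open above, running down to the collar
- axle_nose (a point): top of the bare axle, 32 mm above the collar: a plain nose 10 mm in diameter above the land, tapered at the end. With the tab off the keyway the wheel stops 9 mm above the collar. The keyway's direction is NOT measured: anywhere within 0.95 rad (54 degrees) either side of the lorry's +x (towards the cab), new each time. A push of about 5 N suits the search; the axle does not turn (0.8 N m). Axes as the lorry's
- domino: red wooden domino block, 50 by 25 by 12 mm, to be left alone; origin centre of underside
- arch: blue plastic arch, 80 by 30 by 54 mm high, to be left alone; origin centre of underside
- bowl: small white enamel bowl, 100 mm across, 40 mm high, to be left alone; origin centre of underside
- prism: green square prism, 30 by 30 by 60 mm high, to be left alone; origin centre of underside
- pawn: yellow skittle figure, 32 mm across, 55 mm high, to be left alone; origin centre of underside
- plank: small plain wooden plank, 100 by 24 by 8 mm, to be left alone; origin centre of underside

How it is judged (in metres and radians):
On the way, in this order (a step that is already met when the one before it is completed fails the run):
1. the wheel is threaded over the axle's nose (horizontal distance between wheel and axle_seat below 0.008 m and z of wheel in the frame of axle_seat below 0.026 m), for 0.05 s.
2. the tab has dropped into the keyway and the wheel is home on the collar (z of wheel in the frame of axle_seat between -0.003 and 0.0025 m and horizontal distance between wheel and axle_seat below 0.003 m and angle between wheel's own z axis and vertical below 0.08 rad), for 0.2 s.
At the end, for the whole second after the job is handed in: the wheel sits on the bare axle, its underside within 2.5 mm of the collar (which it can reach only with the tab in the keyway), within 3 mm of the axle's centre, level within 0.08 rad, at rest and let go (all of step 2 and linear speed of wheel below 0.02 m/s and contact force between the fingers and wheel below 0.1 N); the robot touches nothing.
It fails at once if the wheel is pressed on the lorry or its axle with more than 40 N, all contacts added up (contact force between wheel and lorry above 40 N).
It fails at once if the robot leans on the lorry with more than 25 N (contact force between any of the fingers, the arm and lorry above 25 N).
It fails at once if another toy is shifted by more than 30 mm (distance of any of domino, arch, bowl, prism, pawn, plank from where it was at the start of the episode above 0.03 m).
It also fails if it takes over 66 s, if anything falls off the work surface, if the arm or the gripper's body presses on something with over 40 N, if the wrist force passes 120 N, or if a joint passes its speed limit or range.

## Working session

There is one attempt and no reset: what is moved stays moved. The work goes in short steps, Python scripts to look and compute and a tool call to move; the robot and the scene stay as the last step left them, time stands still between calls to the robot, and variables do not carry over. Pictures are saved under pics/ and viewed, at most 10 in all, crops included, and the job is handed in when it is done.

Besides the shell and the picture viewer there is one more tool, called as name(argument=value, ...), one argument or row to a line, values as JSON. servo_tool: Moves the arm, as the interface text tells. Its arguments: {"type":"object","properties":{"increments":{"type":"array","items":{"type":"number"}},"squeeze":{"type":"number"}},"required":["increments"]}

```bash
mkdir -p pics; cat > h.py <<'E'
import numpy as np, cv2
from workcell import env, imaging
def cam(n):
    p=imaging.camera_params(n); f=240/np.tan(np.radians(p['fovy'])/2)
    return np.array([[f,0,p['cx']],[0,f,p['cy']],[0,0,1]]),np.array(p['dist_coeffs'],float),np.array(p['pose'],float)
def ray(n,uv):
    K,d,T=cam(n); q=cv2.undistortPoints(np.array([[uv]],float),K,d)[0,0]
    return T[:3,3],T[:3,:3]@np.array([q[0],q[1],1])
def onz(n,uv,z):
    o,r=ray(n,uv); return o+r*(z-o[2])/r[2]
def px(n,P):
    K,d,T=cam(n); Ti=np.linalg.inv(T); r,_=cv2.Rodrigues(Ti[:3,:3])
    return cv2.projectPoints(np.array([P],float),r,Ti[:3,3],K,d)[0][0,0]
def snap(n,f):
    im=np.array(imaging.read_camera(n)); cv2.imwrite('pics/'+f,im[:,:,::-1]); return im
E
python3 - <<'E'
from h import *
for n in('top','side'):
    snap(n,n+'0.png'); K,d,T=cam(n); print(n,K[0,0],d,T.round(2))
s=env.observe(); print(s['clock'],s['orientation'],s['contact_force'])
E
```

```text
top 576.3641037805531 [0.01636622 0.         0.         0.         0.        ] [[ 2.00000e-02 -9.90000e-01  1.30000e-01  3.87020e+02]
 [-1.00000e+00 -2.00000e-02 -3.00000e-02  9.58100e+01]
 [ 3.00000e-02 -1.30000e-01 -9.90000e-01  1.19888e+03]
 [ 0.00000e+00  0.00000e+00  0.00000e+00  1.00000e+00]]
side 622.1364295466301 [0.04588634 0.         0.         0.         0.        ] [[ 7.9000e-01 -4.3000e-01  4.5000e-01 -1.3488e+02]
 [-6.2000e-01 -5.5000e-01  5.6000e-01 -7.5971e+02]
 [ 1.0000e-02 -7.2000e-01 -7.0000e-01  1.1947e+03]
 [ 0.0000e+00  0.0000e+00  0.0000e+00  1.0000e+00]]
0.1 [[-9.11503541e-01  4.11291855e-01 -5.51678179e-04]
 [ 4.11292207e-01  9.11502283e-01 -1.51948065e-03]
 [-1.22094094e-04 -1.61191293e-03 -9.99998693e-01]] [0.34464373 0.34995567 0.34679516]
```

View pics/top0.png

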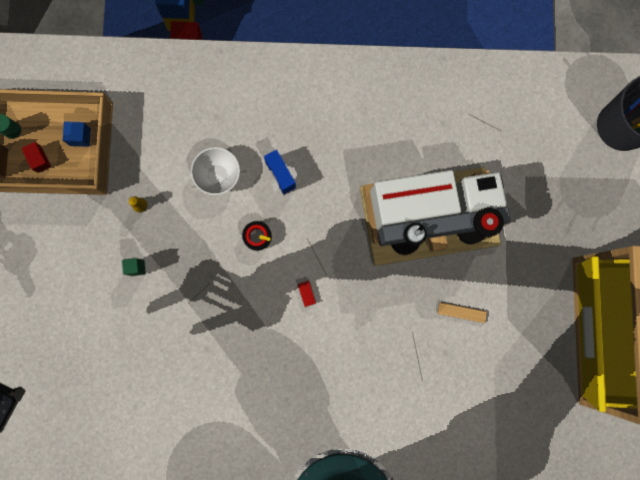

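View pics/side0.png

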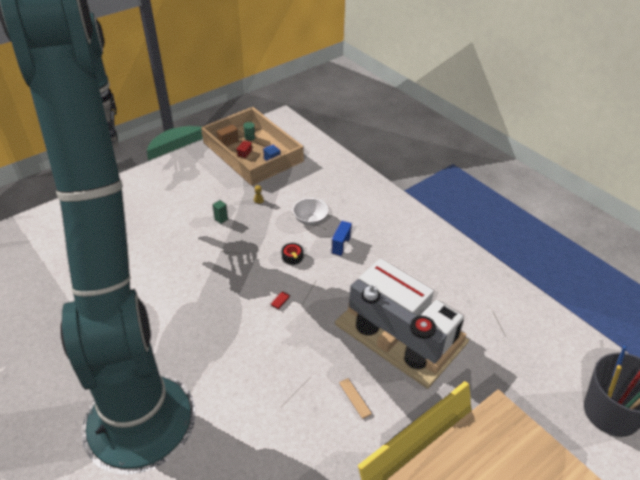

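Top view: wheel at about (257,236) with its stripe pointing right (266,238), bare axle at (416,233), fitted wheel at (489,221). Side view: wheel (292,254), axle (371,292), fitted wheel (423,325). Next I'll measure these and enlarge the axle.

```bash
python3 - <<'E'
from h import *
def blob(m,c,r):
    w=np.zeros_like(m,np.uint8); cv2.circle(w,c,r,1,-1); m=m.astype(np.uint8)*w
    n,l,s,ce=cv2.connectedComponentsWithStats(m); k=1+np.argmax(s[1:,4]); return l==k,ce[k],s[k]
T=cv2.imread('pics/top0.png'); S=cv2.imread('pics/side0.png')
for n,I,cw,cf in(('top',T,(257,236),(489,221)),('side',S,(292,254),(423,325))):
    b,g,r=[I[:,:,i].astype(int) for i in range(3)]
    red=(r>110)&(g<70); yel=(r>120)&(g>90)&(b<70)
    m,c,s=blob(red|yel|((r<45)&(g<45)&(b<45)),cw,22)
    cnt=max(cv2.findContours(m.astype(np.uint8),0,2)[0],key=cv2.contourArea)
    (ex,ey),ax,an=cv2.fitEllipse(cnt); print(n,'wheel',ex,ey,ax,onz(n,(ex,ey),28 if n=='top' else 14))
    _,cy,sy=blob(yel,cw,22); P=onz(n,cy,28); print('stripe',cy,sy,P)
    m,c,s=blob(red,cf,16); (ex,ey),_,_=cv2.fitEllipse(max(cv2.findContours(m.astype(np.uint8),0,2)[0],key=cv2.contourArea))
    print('fit hub',c,(ex,ey),onz(n,(ex,ey),144),onz(n,c,144))
A=cv2.resize(T[208:258,390:450],None,fx=8,fy=8,interpolation=2); B=cv2.resize(S[270:320,340:390],None,fx=8,fy=8,interpolation=2)
W=cv2.resize(T[216:256,237:277],None,fx=5,fy=5,interpolation=2)
c=np.zeros((600,800,3),np.uint8); c[:400,:400]=A[:400,40:440]; c[:400,400:]=B; c[400:,:200]=W
cv2.imwrite('pics/z1.png',c)
E
```

```text
top wheel 256.382568359375 235.10665893554688 (26.984270095825195, 28.178842544555664) [537.59546422 182.91343565  28.        ]
stripe [263.97727273 237.47727273] [259 235  11   6  44] [533.07650973 167.29677788  28.        ]
fit hub [489.38271605 221.01234568] (489.3728332519531, 221.22695922851562) [ 558.96008429 -258.93711872  144.        ] [ 559.36650057 -258.96399484  144.        ]
side wheel 291.9208679199219 250.0388946533203 (12.961538314819336, 15.731931686401367) [546.423399   192.83410583  14.        ]
stripe [293.69230769 254.07692308] [291 252   6   6  13] [533.1130182  166.73657379  28.        ]
fit hub [423.01960784 324.40196078] (423.1238708496094, 324.2418518066406) [ 559.0818926  -260.34497891  144.        ] [ 558.60124777 -260.51180436  144.        ]
```

View pics/z1.png

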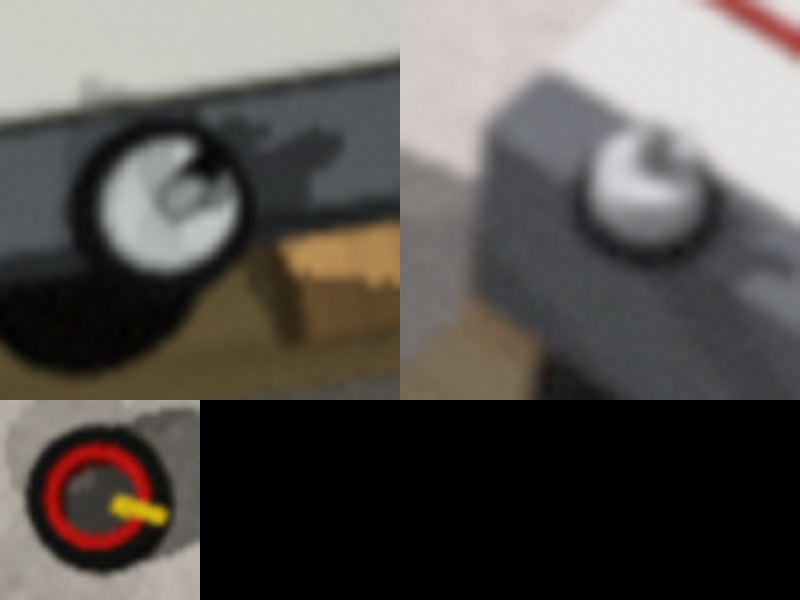

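The crop shows the wheel's stripe pointing right and slightly down. The axle's land has a dark notch to the upper right, about (421,228) in the top view, which is the keyway. The land's centre is near (416.3,233.7).

```bash
python3 - <<'E'
from h import *
T=cv2.imread('pics/top0.png')
g=T.max(2)[208:258,395:445].astype(int); 
m=np.zeros((50,50),np.uint8); cv2.circle(m,(21,25),12,1,-1)
br=((g>140)&(m>0)).astype(np.uint8); c=max(cv2.findContours(br,0,2)[0],key=cv2.contourArea)
(hx,hy),hr=cv2.minEnclosingCircle(c); print('land',hx+395,hy+208,hr)
L=onz('top',(hx+395,hy+208),144); print(L)
F=np.array([559,-259.5,144]); K=onz('top',(395+212/8,208+160/8),144)
at=lambda v:np.arctan2(v[1],v[0])
print('dist',np.linalg.norm((F-L)[:2]),'lorry yaw',at(F-L),'key yaw',at(K-L),K)
S=cv2.imread('pics/side0.png')
for z in(131,145,163):
  print(z,px('side',[L[0],L[1],z]),px('top',[L[0],L[1],z]))
W=onz('top',(256.8,235.6),28); s=np.array([533.1,167,28]); print('wheel',W,'tab yaw',at(s-W))
e=[onz('top',(237+x/5,216+(y-400)/5),28) for x,y in((113,502),(166,516))]; print('stripe dir',at(e[1]-e[0]))
print(env.observe()['clock'])
E
```

```text
land 415.5 233.27777862548828 7.6952972412109375
[ 532.98480743 -120.20405766  144.        ]
dist 141.70444522769307 lorry yaw -1.386161381576228 key yaw -0.835771031543933 [ 543.15448744 -131.45359878  144.        ]
131 [369.36688342 294.20490812] [414.09387397 234.19330939]
145 [369.79089168 290.09499519] [415.60956873 233.206439  ]
163 [370.34517225 284.72589761] [417.61717024 231.8993192 ]
wheel [536.59975971 182.03067169  28.        ] tab yaw -1.799561491021418
stripe dir -1.8079450690414423
0.1
```

servo_tool(
  increments=[0, 0.027, -0.041, 0, -0.105, 0, 0.027, -0.041, 0, -0.105, 0, 0.027, -0.041, 0, -0.105, 0, 0.027, -0.041, 0, -0.105, 0, 0.027, -0.041, 0, -0.105],
  squeeze=20,
)

```text
clock: 0.6
tool_pos: [403.0, 385.5, 214.4]
orientation: [[-0.579, 0.815, -0.0], [0.815, 0.579, -0.0], [-0.0, -0.0, -1.0]]
contact_force: [1.1, 0.3, 0.0]
finger_gap: 1.002
finger_force: 0.0
```

servo_tool(
  increments=[0, 0.027, -0.041, 0, -0.105, 0, 0.027, -0.041, 0, -0.105, 0, 0.027, -0.041, 0, -0.105, 0, 0.027, -0.041, 0, -0.105, 0, 0.027, -0.041, 0, -0.105],
)

```text
clock: 1.1
tool_pos: [537.9, 180.7, 214.5]
orientation: [[-0.093, 0.996, -0.0], [0.996, 0.093, 0.0], [0.0, -0.0, -1.0]]
contact_force: [1.8, 0.7, -0.4]
finger_gap: 0.999
finger_force: 0.0
```

servo_tool(
  increments=[0, -0.001, 0.001, -0.045, 0, 0, 0, 0, -0.045, 0, 0, 0, 0, -0.045, 0, 0, 0, 0, -0.03, 0, 0, 0, 0, -0.015, 0],
)

```text
clock: 1.6
tool_pos: [534.2, 182.7, 31.4]
orientation: [[-0.097, 0.995, -0.005], [0.995, 0.097, -0.002], [-0.002, -0.005, -1.0]]
contact_force: [-0.4, -0.1, 0.1]
finger_gap: 1.002
finger_force: 0.0
```

```bash
python3 - <<'E'
from h import *
I=snap('side','s1.png'); T=snap('top','t1.png'); print(env.observe()['tool_pos'])
p=px('side',[537,182,28]).astype(int); a=cv2.resize(I[p[1]-40:p[1]+40,p[0]-40:p[0]+40],None,fx=5,fy=5)
p=px('top',[537,182,28]).astype(int); b=cv2.resize(T[p[1]-40:p[1]+40,p[0]-40:p[0]+40],None,fx=5,fy=5)
cv2.imwrite('pics/z2.png',np.hstack([a,b])[:,:,::-1])
E
```

```text
[534.96753732 182.84876138  32.70386121]
```

View pics/z2.png

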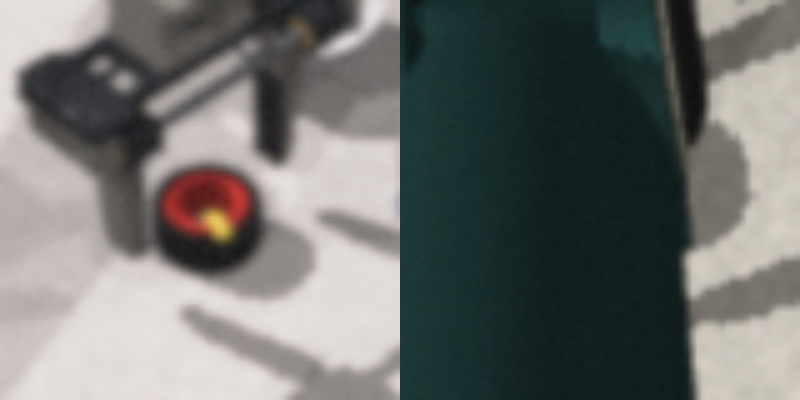

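The side crop shows the wheel between the open fingers with its stripe visible; the arm blocks the top view. Going down and closing.

servo_tool(
  increments=[0, 0.001, 0, -0.015, 0, 0, 0, 0, -0.013, 0, 0, 0, 0, 0, 0, 0.6, 0, 0, 0, 0, 0.6, 0, 0, 0, 0],
)

```text
clock: 2.2
tool_pos: [537.9, 183.7, 7.2]
orientation: [[-0.097, 0.995, 0.001], [0.995, 0.097, 0.0], [0.0, 0.001, -1.0]]
contact_force: [-0.6, 0.9, -0.3]
finger_gap: 0.846
finger_force: 0.0
```

servo_tool(
  increments=[0.6, 0, 0, 0, 0, 0.6, 0, 0, 0, 0, 0.6, 0, 0, 0, 0, 0.6, 0, 0, 0, 0, 0.6, 0, 0, 0, 0],
)

```text
clock: 2.7
tool_pos: [537.8, 183.7, 7.1]
orientation: [[-0.097, 0.995, 0.001], [0.995, 0.097, 0.0], [0.0, 0.001, -1.0]]
contact_force: [0.7, -0.6, 3.7]
finger_gap: 0.645
finger_force: 20.0
```

servo_tool(
  increments=[0.2, 0, 0, 0, 0, 0.2, 0, 0, -0.004, 0, 0.2, 0, 0, 0, 0, 0.6, 0, 0, 0, 0, 0.6, 0, 0, 0, 0],
)

```text
clock: 3.2
tool_pos: [537.2, 183.4, 2.4]
orientation: [[-0.097, 0.995, -0.0], [0.995, 0.097, -0.0], [-0.0, -0.0, -1.0]]
contact_force: [1.0, -0.3, -0.7]
finger_gap: 0.65
finger_force: 0.2
```

servo_tool(
  increments=[0.6, 0, 0, 0, 0, 0.6, 0, 0, 0, 0, 0.6, 0, 0, 0.01, 0, 0.6, 0, 0, 0.02, 0, 0.6, 0, 0, 0.04, 0],
  squeeze=25,
)

```text
clock: 3.7
tool_pos: [535.2, 182.6, 71.5]
orientation: [[-0.097, 0.995, -0.005], [0.995, 0.097, -0.003], [-0.002, -0.005, -1.0]]
contact_force: [-0.3, 1.4, -2.1]
finger_gap: 0.641
finger_force: 25.0
```

servo_tool(
  increments=[0.6, 0, 0, 0.045, 0, 0.6, 0, 0, 0.045, 0, 0.6, 0, 0, 0.039, 0, 0.6, 0, -0.04, 0, 0.145, 0.6, 0, -0.04, 0, 0.145],
)

```text
clock: 4.2
tool_pos: [537.8, 104.0, 203.9]
orientation: [[-0.386, 0.922, 0.004], [0.922, 0.386, 0.001], [-0.0, 0.004, -1.0]]
contact_force: [0.0, -0.3, -2.1]
finger_gap: 0.64
finger_force: 25.0
```

servo_tool(
  increments=[0.6, 0, -0.045, 0, 0.145, 0.6, 0, -0.045, 0, 0.145, 0.6, -0.002, -0.045, 0, 0.145, 0.6, -0.002, -0.045, 0, 0.145, 0.6, -0.001, -0.044, 0, 0.15],
)

```text
clock: 4.7
tool_pos: [532.1, -116.3, 202.4]
orientation: [[-0.892, 0.452, 0.001], [0.452, 0.892, 0.0], [-0.001, 0.0, -1.0]]
contact_force: [0.6, 0.4, -1.8]
finger_gap: 0.64
finger_force: 25.0
```

servo_tool(
  increments=[0.6, 0, 0, 0, 0, 0.6, 0, 0, 0, 0],
)

```text
clock: 4.9
tool_pos: [532.4, -115.5, 202.1]
orientation: [[-0.888, 0.46, 0.0], [0.46, 0.888, 0.0], [-0.0, 0.0, -1.0]]
contact_force: [0.4, 0.2, -1.3]
finger_gap: 0.639
finger_force: 25.0
```

```bash
python3 - <<'E'
from h import *
I=snap('side','s2.png'); T=snap('top','t2.png'); s=env.observe();print(s['tool_pos'],s['clock'],s['qpos'])
p=px('side',[532,-121.5,180]).astype(int); a=cv2.resize(I[p[1]-40:p[1]+40,p[0]-40:p[0]+40],None,fx=5,fy=5,interpolation=2)
p=px('top',[532,-121.5,180]).astype(int); b=cv2.resize(T[p[1]-40:p[1]+40,p[0]-40:p[0]+40],None,fx=5,fy=5,interpolation=2)
cv2.imwrite('pics/z3.png',np.hstack([a,b])[:,:,::-1])
E
```

```text
[ 532.77346387 -112.8895358   201.78271869] 5.0 [-0.10941371  0.3060744   0.31167045  1.89287041 -0.11405356  0.95969024
  1.35139947]
```

View pics/z3.png

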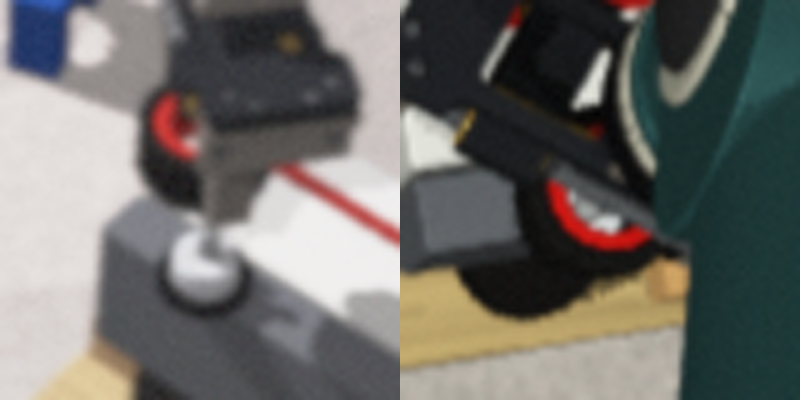

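The side crop shows the held wheel beside and above the axle, with the nose just clear below the finger. The top crop shows part of the tyre and red hub under the gripper. I'll check whether the reading has settled, then compare the tyre edges.

servo_tool(
  increments=[0.6, 0, 0, 0, 0, 0.6, 0, 0, 0, 0],
)

```text
clock: 5.2
tool_pos: [532.9, -112.8, 201.6]
orientation: [[-0.891, 0.455, -0.0], [0.455, 0.891, 0.0], [0.0, 0.0, -1.0]]
contact_force: [-0.1, -0.0, -1.3]
finger_gap: 0.641
finger_force: 25.0
```

```bash
python3 - <<'E'
from h import *
I=snap('side','s3.png'); T=snap('top','t3.png'); p0=env.observe()['tool_pos']; print(p0)
a=np.linspace(0,6.283,200)
for n,J in(('side',I),('top',T)):
  for z in(p0[2]-2.5,p0[2]+25.5):
    q=np.array([px(n,[p0[0]+30*np.cos(t),p0[1]+30*np.sin(t),z]) for t in a]); print(n,z,'pred px bbox',q.min(0).round(1),q.max(0).round(1))
  x0,y0=px(n,[532,-121.5,180]).astype(int)-40; print('crop origin',x0,y0)
  g=J.max(2)
  if n=='side':
    for r in(y0+28,y0+30,y0+32,y0+34,y0+36): print(r,g[r,x0+24:x0+36])
  else:
    for c in range(x0+32,x0+52,3): print(c,g[y0+40:y0+64,c])
E
```

```text
[ 532.90145235 -113.31041844  201.59909931]
side 199.09909930779165 pred px bbox [355.5 261.9] [383.2 282.1]
side 227.09909930779165 pred px bbox [356.2 253. ] [384.3 273.3]
crop origin 330 240
268 [226 216 168 106  56  48  63  96 136 175 191 201]
270 [228 218 171 104  57  43  43  45  55  74 105 129]
272 [226 216 168  99  53  41  39  36  38  36  44  50]
274 [227 221 194 139  82  45  36  30  32  27  29  32]
276 [227 226 220 195 143  91  61  40  30  32  26  32]
top 199.09909930779165 pred px bbox [401.  212.3] [434.9 246. ]
top 227.09909930779165 pred px bbox [403.9 209.6] [438.8 244.2]
crop origin 380 191
412 [189 197 204 199 170 107  47  23  22  22  22  16  15  16  15  18  17  20
  20  19  25  62 135 175]
415 [128 131 135 155 185 202 197 149  69  26  21  24  19  16  13  17  22  19
  25  62 136 177 179 179]
418 [104 139 149 137 154 181 193 202 167  80  28  23  22  18  15  23  51  87
 119 137 162 177 177 179]
421 [ 87  87 110 174 209 201 193 197 199 150  50  20  21  19  18  51  86 114
 155 184 180 176 175 180]
424 [ 76  86  85  89  92 109 160 194 184 123  41  21  22  22  43  82 124 167
 191 185 176 173 176 181]
427 [ 39  61  80  86  84 138 186 179 121  43  20  21  22  46  89 125 162 192
 192 185 175 171 177 182]
430 [ 45  46  50  54  59  67  60  45  24  22  22  45 111 159 164 167 165 166
 165 170 171 172 178 183]
```

servo_tool(
  increments=[0.6, -0.0006, -0.0079, -0.01, 0, 0.6, 0, 0, -0.01, 0, 0.6, 0, 0, 0, 0, 0.6, 0, 0, 0, 0],
)

```text
clock: 5.7
tool_pos: [531.8, -122.2, 180.9]
orientation: [[-0.889, 0.457, -0.001], [0.457, 0.889, 0.0], [0.001, -0.001, -1.0]]
contact_force: [-0.6, -0.5, -2.2]
finger_gap: 0.641
finger_force: 25.0
```

```bash
python3 - <<'E'
from h import *
I=snap('side','s4.png'); T=snap('top','t4.png'); p0=env.observe()['tool_pos']; print(p0)
p=px('side',[532,-121.5,160]).astype(int); a=cv2.resize(I[p[1]-40:p[1]+40,p[0]-40:p[0]+40],None,fx=5,fy=5,interpolation=2)
q=px('top',[532,-121.5,160]).astype(int); b=cv2.resize(T[q[1]-40:q[1]+40,q[0]-40:q[0]+40],None,fx=5,fy=5,interpolation=2)
print(p-40,q-40)
cv2.imwrite('pics/z4.png',np.hstack([a,b])[:,:,::-1])
E
```

```text
[ 532.30410969 -122.18806306  181.59287601]
[330 246] [377 192]
```

View pics/z4.png

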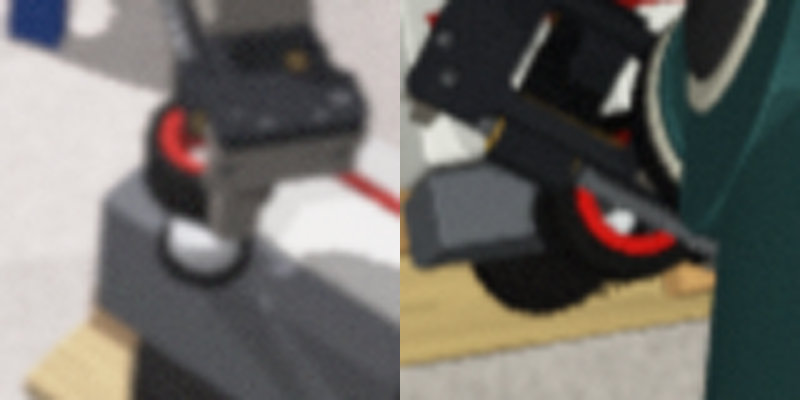

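The side crop shows the wheel right above the axle's collar. In the top crop the bright nose is seen through the bore at about (421,236), inside the arc of the red ring. I'll fit a circle to that arc.

```bash
python3 - <<'E'
from h import *
from scipy.optimize import least_squares
T0=cv2.imread('pics/top0.png'); T=cv2.imread('pics/t4.png')
def pts(I,box,side):
    x0,y0,x1,y1=box; J=cv2.resize(I[y0:y1,x0:x1],None,fx=4,fy=4,interpolation=2).astype(int)
    m=((J[:,:,2]-J[:,:,1]>70)).astype(np.uint8); n,l,s,c=cv2.connectedComponentsWithStats(m); k=1+np.argmax(s[1:,4])
    ct=cv2.findContours((l==k).astype(np.uint8),0,1)[0]; P=max(ct,key=cv2.contourArea)[:,0]
    return (P+.5)/4-.5+[x0,y0]
def fit(P,r=None):
    f=(lambda v:np.hypot(P[:,0]-v[0],P[:,1]-v[1])-(v[2] if r is None else r))
    return least_squares(f,[*P.mean(0),11],loss='soft_l1',f_scale=.3).x
P=pts(T0,(240,220,275,252),0); 
P=P[(np.hypot(*(P-[256.4,235.5]).T)>8)&(P[:,0]<258)]; v=fit(P); print('initial',v)
W0=onz('top',v[:2],28); print(W0,'hub radius mm',v[2]*1171/576.4)
R=v[2]*1171/576.4
P=pts(T,(408,222,440,250),0)
c=np.array([424,230.]); 
for i in range(4):
    A=np.arctan2(*(P-c).T[::-1]); d=np.hypot(*(P-c).T); Q=P[(A>0.5)&(A<3.0)&(d>R*.4965)] if 0 else P[(A>0.6)&(A<2.9)&(d>10.3)]
    r=R*576.4/(1199-207)*1.0; v=fit(Q,r); c=v[:2]
print('held',v,r,len(Q),onz('top',c,207), 'freer',fit(Q))
print(onz('top',(416.25,233.8),144))
E
```

```text
initial [255.97701378 234.9285846   10.6265076 ]
[537.94278836 183.75087718  28.        ] hub radius mm 21.588550318551995
held [424.31467181 229.7893278   11.        ] 12.543992342352187 97 [ 530.78563992 -122.81159186  207.        ] freer [424.15613001 230.22135335  12.14416763]
[ 532.03897208 -121.60015085  144.        ]
```

servo_tool(
  increments=[0.6, 0.0003, 0.0006, -0.01, 0, 0.6, 0, 0, -0.008, 0, 0.6, 0, 0, -0.003, 0, 0.6, 0, 0, -0.003, 0, 0.6, 0, 0, -0.003, 0],
)

```text
clock: 6.3
tool_pos: [532.5, -121.7, 154.3]
orientation: [[-0.89, 0.457, 0.0], [0.457, 0.89, -0.0], [-0.0, -0.0, -1.0]]
contact_force: [0.3, 1.5, -2.4]
finger_gap: 0.641
finger_force: 25.0
```

servo_tool(
  increments=[0.6, 0, 0, -0.003, 0, 0.6, 0, 0, -0.002, 0, 0.6, 0, 0, 0, 0],
)

```text
clock: 6.6
tool_pos: [532.3, -121.6, 149.3]
orientation: [[-0.89, 0.457, -0.0], [0.457, 0.89, 0.0], [0.0, -0.0, -1.0]]
contact_force: [0.8, -0.7, -1.6]
finger_gap: 0.641
finger_force: 25.0
```

servo_tool(
  increments=[0.6, 0, 0, -0.002, 0, 0.6, 0, 0, -0.002, 0, 0.6, 0, 0, 0, 0],
)

```text
clock: 6.9
tool_pos: [533.1, -121.6, 145.7]
orientation: [[-0.89, 0.457, 0.001], [0.457, 0.89, -0.0], [-0.001, 0.001, -1.0]]
contact_force: [1.4, -0.3, -1.8]
finger_gap: 0.639
finger_force: 25.0
```

servo_tool(
  increments=[0.6, 0, 0, -0.001, 0, 0.6, 0, 0, -0.001, 0, 0.6, 0, 0, 0, 0],
)

```text
clock: 7.2
tool_pos: [533.6, -121.5, 144.1]
orientation: [[-0.89, 0.457, 0.003], [0.457, 0.89, -0.0], [-0.002, 0.001, -1.0]]
contact_force: [3.4, 1.3, 0.8]
finger_gap: 0.639
finger_force: 25.0
```

servo_tool(
  increments=[0.6, 0.0015, 0, 0, 0, 0.6, 0, 0, 0, 0, 0.6, 0, 0, 0, 0],
)

```text
clock: 7.5
tool_pos: [534.0, -121.5, 143.4]
orientation: [[-0.89, 0.457, -0.0], [0.457, 0.89, 0.0], [0.0, 0.0, -1.0]]
contact_force: [3.0, 2.0, -0.6]
finger_gap: 0.639
finger_force: 25.0
```

servo_tool(
  increments=[0.6, 0, 0, -0.001, 0, 0.6, 0, 0, -0.001, 0, 0.6, 0, 0, 0, 0],
)

```text
clock: 7.8
tool_pos: [534.2, -121.5, 142.0]
orientation: [[-0.89, 0.457, 0.0], [0.457, 0.89, 0.0], [-0.0, 0.0, -1.0]]
contact_force: [1.5, 1.9, 4.3]
finger_gap: 0.641
finger_force: 25.0
```

servo_tool(
  increments=[0.6, 0.0004, 0.0004, 0, 0.04, 0.6, 0, 0, 0, 0.04, 0.6, 0, 0, 0, 0],
)

```text
clock: 8.1
tool_pos: [534.3, -121.7, 141.8]
orientation: [[-0.923, 0.384, 0.0], [0.384, 0.923, -0.0], [-0.0, -0.0, -1.0]]
contact_force: [1.5, 0.9, 3.1]
finger_gap: 0.637
finger_force: 25.0
```

servo_tool(
  increments=[0.6, 0, 0, 0, 0.04, 0.6, 0, 0, 0, 0.04, 0.6, 0, 0, 0, 0],
)

```text
clock: 8.4
tool_pos: [534.2, -121.2, 141.3]
orientation: [[-0.951, 0.31, -0.0], [0.31, 0.951, 0.0], [0.0, -0.0, -1.0]]
contact_force: [2.5, 0.0, 0.9]
finger_gap: 0.641
finger_force: 25.0
```

servo_tool(
  increments=[0.6, 0.0004, 0, -0.001, 0, 0.6, 0, 0, 0, 0, 0.6, 0, 0, 0, 0],
)

```text
clock: 8.7
tool_pos: [534.2, -121.1, 140.1]
orientation: [[-0.951, 0.31, -0.001], [0.31, 0.951, 0.0], [0.001, -0.0, -1.0]]
contact_force: [1.9, 0.7, -1.6]
finger_gap: 0.637
finger_force: 25.0
```

servo_tool(
  increments=[0.6, 0, 0, -0.001, 0, 0.6, 0, 0, 0, 0, 0.6, 0, 0, 0, 0],
)

```text
clock: 9.0
tool_pos: [534.3, -121.2, 139.3]
orientation: [[-0.951, 0.309, -0.001], [0.309, 0.951, 0.0], [0.001, -0.0, -1.0]]
contact_force: [0.2, -0.8, -1.5]
finger_gap: 0.636
finger_force: 25.0
```

servo_tool(
  increments=[0.6, 0, 0, -0.001, 0, 0.6, 0, 0, 0, 0, 0.6, 0, 0, 0, 0],
)

```text
clock: 9.3
tool_pos: [534.5, -121.3, 138.5]
orientation: [[-0.951, 0.309, -0.0], [0.309, 0.951, -0.0], [0.0, -0.0, -1.0]]
contact_force: [0.2, 0.4, -0.9]
finger_gap: 0.638
finger_force: 25.0
```

Free travel, so the tab is probably in the keyway. Continuing gently.

servo_tool(
  increments=[0.6, 0, 0, -0.001, 0, 0.6, 0, 0, -0.001, 0, 0.6, 0, 0, 0, 0],
)

```text
clock: 9.6
tool_pos: [534.6, -121.2, 136.4]
orientation: [[-0.951, 0.309, -0.0], [0.309, 0.951, 0.0], [0.0, -0.0, -1.0]]
contact_force: [-0.4, -0.3, -1.9]
finger_gap: 0.639
finger_force: 25.0
```

servo_tool(
  increments=[0.6, 0, 0, -0.001, 0, 0.6, 0, 0, 0, 0, 0.6, 0, 0, 0, 0],
)

```text
clock: 9.9
tool_pos: [534.7, -121.2, 135.5]
orientation: [[-0.951, 0.309, -0.0], [0.309, 0.951, -0.0], [0.0, -0.0, -1.0]]
contact_force: [0.8, 0.3, -0.9]
finger_gap: 0.638
finger_force: 25.0
```

servo_tool(
  increments=[0.6, 0, 0, -0.001, 0, 0.6, 0, 0, 0, 0, 0.6, 0, 0, 0, 0],
)

```text
clock: 10.2
tool_pos: [534.7, -121.2, 134.6]
orientation: [[-0.951, 0.309, -0.0], [0.309, 0.951, 0.0], [0.0, 0.0, -1.0]]
contact_force: [-0.2, -0.4, -1.7]
finger_gap: 0.639
finger_force: 25.0
```

servo_tool(
  increments=[0.6, 0, 0, -0.001, 0, 0.6, 0, 0, 0, 0, 0.6, 0, 0, 0, 0],
)

```text
clock: 10.5
tool_pos: [534.8, -121.2, 133.6]
orientation: [[-0.951, 0.309, 0.0], [0.309, 0.951, 0.0], [-0.0, 0.0, -1.0]]
contact_force: [0.1, -0.2, -1.8]
finger_gap: 0.644
finger_force: 25.0
```

servo_tool(
  increments=[0.6, 0, 0, -0.0005, 0, 0.6, 0, 0, 0, 0, 0.6, 0, 0, 0, 0],
)

```text
clock: 10.8
tool_pos: [534.8, -121.2, 133.3]
orientation: [[-0.951, 0.309, 0.0], [0.309, 0.951, 0.0], [-0.0, 0.0, -1.0]]
contact_force: [-1.1, 0.2, 2.3]
finger_gap: 0.638
finger_force: 25.0
```

It has touched the collar at the expected height. Pressing slightly, then releasing.

servo_tool(
  increments=[0.6, 0, 0, -0.0005, 0, 0.6, 0, 0, 0, 0, 0.6, 0, 0, 0, 0],
  squeeze=5,
)

```text
clock: 11.1
tool_pos: [534.9, -121.2, 133.2]
orientation: [[-0.951, 0.309, 0.001], [0.309, 0.951, 0.0], [-0.0, 0.0, -1.0]]
contact_force: [-2.3, 1.4, 5.4]
finger_gap: 0.647
finger_force: 5.0
```

servo_tool(
  increments=[0.5, 0, 0, 0.0005, 0, 0.4, 0, 0, 0, 0, 0.2, 0, 0, 0, 0, 0.1, 0, 0, 0, 0, 0.1, 0, 0, 0, 0],
)

```text
clock: 11.6
tool_pos: [534.8, -121.2, 132.9]
orientation: [[-0.951, 0.309, -0.0], [0.309, 0.951, -0.0], [0.0, -0.0, -1.0]]
contact_force: [1.0, 0.6, -0.2]
finger_gap: 0.883
finger_force: 0.0
```

servo_tool(
  increments=[0, 0, 0, 0.01, 0, 0, 0, 0, 0.03, 0, 0, 0, 0, 0.04, 0, 0, 0, 0, 0.04, 0, 0, 0, 0, 0.04, 0],
)

```text
clock: 12.1
tool_pos: [534.5, -121.4, 295.5]
orientation: [[-0.951, 0.309, 0.001], [0.309, 0.951, -0.0], [-0.001, 0.0, -1.0]]
contact_force: [0.2, -1.1, 0.5]
finger_gap: 1.001
finger_force: 0.0
```

servo_tool(
  increments=[0, -0.01, 0.045, 0, 0, 0, -0.01, 0.045, 0, 0, 0, -0.01, 0.045, 0, 0, 0, -0.01, 0.045, 0, 0, 0, 0, 0, 0, 0],
)

```text
clock: 12.6
tool_pos: [493.3, 65.4, 293.9]
orientation: [[-0.954, 0.299, 0.0], [0.299, 0.954, 0.003], [0.001, 0.003, -1.0]]
contact_force: [0.1, -0.1, 0.5]
finger_gap: 1.001
finger_force: 0.0
```

```bash
python3 - <<'E'
from h import *
I=snap('side','s5.png'); T=snap('top','t5.png'); s=env.observe(); print(s['tool_pos'],s['clock'])
p=px('side',[533.5,-121.5,150]).astype(int); a=cv2.resize(I[p[1]-20:p[1]+60,p[0]-20:p[0]+60],None,fx=5,fy=5,interpolation=2)
q=px('top',[533.5,-121.5,150]).astype(int); b=cv2.resize(T[q[1]-40:q[1]+40,q[0]-20:q[0]+60],None,fx=5,fy=5,interpolation=2)
print(p,q); cv2.imwrite('pics/z5.png',np.hstack([a,b])[:,:,::-1])
E
```

```text
[494.73282905  59.43666094 293.81837418] 12.7
[370 288] [416 232]
```

View pics/z5.png

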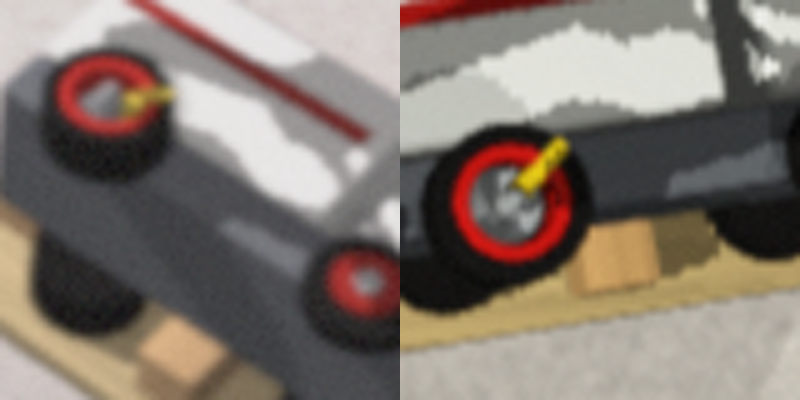

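Both crops show the wheel level on the axle with its stripe pointing along the keyway. After the first bump it dropped the 9 mm that only the keyway allows. Handing in.

```bash
python3 -c "
from workcell import env
print(env.close_job())"
```

```text
the job is handed in; nothing more can be done
None
```

The wheel is on the bare axle with its tab in the keyway, down against the collar and let go. I handed the job in at about 12.7 s; no verdict came back, so this rests on the contact height, the 9 mm drop and the last pictures.

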